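Seat the LED headlamp carrier on its three ball studs

TASK

Two LED headlamps on L-shaped carrier plates stand on the bench, mirror images of each other, one for each side of the bike. Take the one whose seats match the three ball studs of the headlamp bracket, lower it gently onto the studs the right way round, without dropping it, and press it down past the two spring catches so that they pull it fully home with all three balls in their seats; then let go. Leave the other headlamp, the pliers, the multimeter and the grease pot alone.

Things in the scene. Friction and masses are not known exactly. Their poses are not given: they have to be found in the camera images.
- lamp: Matching headlamp, as a whole: L-shaped aluminium plate with the upright lamp on it. Origin level with its feet, 20 mm along x and 12 mm along y from the lamp's axis (towards the arms' ends); axes as lamp_grip.
- lamp_grip (a point): Matching headlamp: point on the axis of its upright black barrel (56 mm diameter, 28 to 74 mm above the feet, then the lens to 83 mm), 54.5 mm above the feet, where to grip. Under the barrel a finned collar, 66 mm diameter, 12.5 to 28.5 mm above the feet. Feet = undersides of the vee seats it stands on. About 0.42 kg. Axes: z up, x towards the end of the L's long arm, y towards its short arm.
- seat_corner (a point): Matching headlamp: ball centre when home in the vee seat under the L's corner; x -28, y -24, z -55.5 mm from lamp_grip in its axes. Aluminium plate 8.5 to 12.5 mm above the feet; measured from this seat: long arm x -14 to 110, y -14 to 24; short arm x -14 to 17, y -14 to 86; between them, under the lamp, filled to x 68, y 62. A small black plug socket stands by seat_short.
- seat_long (a point): The same for the seat at the end of the long arm: x +68, y -24, z -55.5 mm from lamp_grip. The three seats are downward vee grooves of smooth greased steel, 22 mm long, 15 mm wide at the mouth, sides at 45 degrees; they begin to draw in the balls 5 mm above home, if the plate is within about 4 mm and 0.05 rad of its place.
- seat_short (a point): The same for the seat at the end of the short arm: x -28, y +48, z -55.5 mm from lamp_grip.
- stud_corner (a point): Bracket: centre of the steel ball (12 mm diameter, 67 mm above the bench) on the corner stud of three; axes x towards stud_long, y towards stud_short, z up. Dark steel frame clamped on two lying chrome fork legs, fixed. Home: each seat point on the stud point of the same name; lamp_grip is then at x +28, y +24, z +55.5 mm from this point.
- stud_long (a point): Bracket: ball centre 96 mm along +x from stud_corner.
- stud_short (a point): Bracket: ball centre 72 mm along +y from stud_corner.
- catch_a (a joint): Spring catch on the bracket: upright steel leaf with a rolled tip (12 mm diameter, 16 mm wide) that ends 24 mm above the ball centres, 10 mm above the seated plate; it bears on the long arm's outer edge, x +28, y -14 mm from stud_corner. 0 = sprung in at its stop, about 0.015 when the plate is home, grows (rad) as it is pushed outward.
- catch_b (a joint): The same catch at the opposite edge of the plate, x +28, y +62 mm from stud_corner. The plate meets both tips 13 mm above home; about 12 N in all, the headlamp's own weight included, pushes them aside; from 3 mm above home downwards they snap over the plate's upper edges and pull it down, with about 6 N in all when home.
- mirror_lamp_grip (a point): The other headlamp, the mirror image of the first (seen from above with its arms laid the same way, its long arm points to -x): same point on its barrel. It does not fit. To be left alone.
- pliers: Crimping pliers with orange handles lying flat, 160 mm long, 16 mm high, handles to -x; origin near the pivot, on the bench. To be left alone.
- multimeter: Yellow and black multimeter lying on its back, 145 x 75 x 45 mm; origin at the centre of its underside. To be left alone.
- grease_pot: Round pot, 60 mm diameter, 55 mm high; origin at the centre of its underside. To be left alone.
Things that resemble listed ones, but are neither listed nor needed, are in the scene too. Leave any brown, orange or red look-alike of the lamp alone.

How it is judged:
On the way:
1. the matching headlamp is lifted clear of the bench (height (world z) of lamp_grip above 0.085 m), for 0.2 s.
At the end, for the whole second after the job is handed in: The matching headlamp is home on the bracket: each of its three seats is within 2 mm of its ball stud, and it stays there when let go; the other headlamp, pliers, multimeter and grease pot are within 20 mm of where they stood (distance between seat_corner and stud_corner below 0.002 m and distance between seat_long and stud_long below 0.002 m and distance between seat_short and stud_short below 0.002 m and distance of each of mirror_lamp_grip, pliers, multimeter, grease_pot from where it was at the start of the episode below 0.02 m); the robot touches nothing.
It fails at once if the other headlamp, the pliers, the multimeter or the grease pot is disturbed (moved over 20 mm) (distance of any of mirror_lamp_grip, pliers, multimeter, grease_pot from where it was at the start of the episode above 0.02 m).
It fails at once if the headlamp is dropped or slammed onto the bracket (faster than 0.5 m/s within 30 mm of home) (distance between seat_corner and stud_corner below 0.03 m and linear speed of lamp above 0.5 m/s).
It also fails if it takes over 38 s, if anything falls off the work surface, if the arm or the gripper's body presses on something with over 40 N, if the wrist force passes 120 N, or if a joint passes its speed limit or range.

ROBOT

A 6-joint arm with a two-finger parallel gripper is mounted at the origin on the work surface. World frame = base frame: x ahead of the robot, y to its left, z up, the work surface at z = 0. Lengths are in m, angles in rad, forces in N, time in s.
With the tool pointing down it reaches from about 0.3 to 0.775 m from the base axis. Payload 14.6 kg.
Tool frame: the origin (TCP) lies on the centre line of the jaws, within the pads' length; the fingertips stand ctrl.tcp_to_tips ahead of it and the grasp point (between the pads) lies 2 mm behind it (ctrl.tcp_to_tips is the distance from the TCP to the fingertips, in m); z points along the fingers, y is the line along which they close (so a half turn about z gives the same grasp; the last joint's range is limited). The gripper opens to 94 mm and grips with 3 to 60 N. Pads are 16 mm wide; open, the fingers measure 119 mm over their backs; the gripper's body (75 mm by 177 mm) begins 78 mm behind the grasp point.
Start: joints at [1.248, 0.3, 1.521, -0, 1.321, -0.067], TCP at [0.139, 0.532, 0.193] pointing down, gripper open.
Joint ranges: [-3.03, 3.03], [-0.79, 2.21], [0.23, 2.52], [-1.04, 4.18], [0, 3.07], [-2.55, 2.55]. Speed limits (rad/s): [2.22, 2.22, 2.57, 3.14, 3.14, 3.14].

INTERFACE

Orientations are given as [roll, pitch, yaw] about the fixed x, y, z axes, in that order (R = Rz(yaw) Ry(pitch) Rx(roll)).
In Python, from station import telemetry, viewer, hand_in, ctrl gives the robot as it stands.
- The arm moves only by the tool step_arm, never from a script. Its argument "plan" is a list of rows, each an object of numbers: "dx", "dy", "dz": the shift along the tool's x, y, z scaled (see below); "rx", "ry", "rz": the turn, a rotation vector about the tool's x, y, z scaled (see below); "claw": the closure, from 0 (fully open) to 1 (shut). In form: [{"dx": .., "dy": .., "dz": .., "rx": .., "ry": .., "rz": .., "claw": ..}, ...]. A call has 1 to 10 rows; each row shifts and turns the commanded pose from where the row before left it, along the tool's axes as they then stand; what a row does not reach is not made up. The controller multiplies each number of a shift by 0.1 m and each number of a turn by 90 degrees. A row lasts 1/10 s, in which the tool goes at most 50 mm and 8.59 degrees, less where a joint would pass 70% of its speed; a pose out of reach is approached as far as the arm can. A call with a number of a shift or a turn outside -1 to 1 is refused whole. A call with a gripper value outside its range is refused whole. The fingers move at their own pace and stop on an object; "grip_force" is the grip in N (left out, the last holds). Time passes only in rows, so rows that do not move let the fingers close. It gives the time, the measured TCP pose, the force, the opening and the grip force at its end, in the units of the state.
- telemetry.get_obs(): the state, without advancing time (a new reading comes with each control period).
- viewer.camera(name): name is "side" or "top"; returns a dict with "img" (384x512x3 uint8, red, green, blue), "z_map" (384x512 float32, m along the optical axis (not along the pixel's ray), 0 where there is no reading), "fx", "fy", "cx", "cy" (pixels), "dist" ([k1, k2, p1, p2, k3] as OpenCV has them; the pictures are not rectified), "R" (3x3) and "t" (3): a world point X has camera coordinates R X + t. Camera axes: x right, y down, z forward; pixel columns grow to the right and rows downward; lengths in m; the calibration is good to about 2 mm. A picture is of the moment at which its call begins.
- hand_in(): hands the job in; it is judged then, once.
Trained networks look in a picture, given as the dict that the camera call returned (one of the last four; its "shot" number tells which), for a name from the list of things; names that differ only in an ending like _2 or _b are one class to them, and where a whole thing is asked for, a point or a joint stands for the part that bears it (a point fixed in the world has none). Each returns a list of dicts, best first, with "score" (0 to 1); they miss things now and then, are a little off and sometimes report something else, mostly with a low value. They report only what shows in the picture. A call takes as long as a camera call. They do not tell look-alikes from the thing itself.
- viewer.recognise(target, picture): "rect" ([left, top, right, bottom] in pixels, round what is visible of it).
The state is a dict: "time_s": time; "qpos": joint angles; "joint_vel": joint speeds; "tau": joint torques, N m; "ee_pos": TCP position; "eef_rot": TCP orientation; "force": force on the tool from outside, world axes, zero at the start; "moment": the same for the moment, N m; "grip_width": finger opening in m; "grip_force": force on a finger pad.
Only numpy, scipy, OpenCV 4.12 (cv2) and the standard library are available. Lean on these libraries where they do the work, as an engineer would, in place of code of your own. Each camera call takes 0.05 s, during which the arm holds its last target. There are 200 camera calls.

## Working session

There is one attempt and no reset: what is moved stays moved. The work goes in short steps, Python scripts to look and compute and a tool call to move; the robot and the scene stay as the last step left them, time stands still between calls to the robot, and variables do not carry over. Pictures are saved under pics/ and viewed, at most 10 in all, crops included, and the job is handed in when it is done.

Besides the shell and the picture viewer there is one more tool, called after "Request:" as name(argument=value, ...), one argument or row to a line, values as JSON. step_arm: Moves the arm, as the interface text tells. Shifts and turns lie within -1 to 1; 1 stands for 0.1 m of shift or 90 degrees of turn. Its arguments: {"type":"object","properties":{"plan":{"type":"array"},"grip_force":{"type":"number"}},"required":["plan"]}

```bash
mkdir -p pics; cat > h.py <<'E'
import numpy as np, cv2, pickle
from station import telemetry, viewer, hand_in, ctrl
def K(c): return np.array([[c['fx'],0,c['cx']],[0,c['fy'],c['cy']],[0,0,1.]])
def cloud(c):
    h,w=c['z_map'].shape
    u,v=np.meshgrid(np.arange(w),np.arange(h))
    p=np.stack([u,v],-1).reshape(-1,1,2).astype(np.float64)
    n=cv2.undistortPoints(p,K(c),np.array(c['dist'],float)).reshape(h,w,2)
    z=c['z_map'][...,None]
    X=np.concatenate([n*z,z],-1)
    W=(X-np.array(c['t']))@np.array(c['R'])
    W[c['z_map']==0]=np.nan
    return W
def proj(c,P):
    P=np.atleast_2d(P).astype(float)
    return cv2.projectPoints(P,cv2.Rodrigues(np.array(c['R'],float))[0],np.array(c['t'],float),K(c),np.array(c['dist'],float))[0].reshape(-1,2)
def save(c,name,crop=None,s=1):
    im=c['img'][...,::-1]
    if crop: l,t,r,b=crop; im=im[t:b,l:r]
    cv2.imwrite('pics/'+name,cv2.resize(im,None,fx=s,fy=s,interpolation=cv2.INTER_CUBIC))
E
python3 - <<'E'
from h import *
o=telemetry.get_obs(); print(o['time_s'],o['ee_pos'],o['eef_rot'],ctrl.tcp_to_tips)
for n in ['top','side']:
    c=viewer.camera(n); pickle.dump(c,open(n+'.pkl','wb')); save(c,n+'0.png',s=1.5)
    W=cloud(c)
    print(n,'cam',-np.array(c['R']).T@np.array(c['t']))
    for t in ['lamp','stud_corner','catch_a','pliers','multimeter','grease_pot','lamp_grip','seat_corner']:
        for d in viewer.recognise(t,c)[:5]:
            r=d['rect']; u,v=int((r[0]+r[2])/2),int((r[1]+r[3])/2)
            print(t,np.round(r),round(d['score'],2),np.round(W[v,u],3))
E
```

```text
0.0 [0.13909113 0.53183407 0.19285895] [-3.14038904e+00 -4.71195791e-05  2.88582833e+00] 0.017
top cam [ 0.44945572 -0.14477527  1.29292587]
lamp [375. 128. 418. 173.] 0.95 [ 0.636 -0.523  0.079]
lamp [295. 242. 348. 280.] 0.84 [ 0.334 -0.318  0.085]
lamp [306. 179. 361. 217.] 0.73 [ 0.506 -0.351  0.085]
lamp [380. 206. 430. 252.] 0.65 [ 0.421 -0.545  0.078]
stud_corner [101. 137. 180. 232.] 0.75 [0.541 0.187 0.046]
catch_a [123. 181. 125. 188.] 0.49 [0.538 0.219 0.091]
catch_a [150. 193. 157. 197.] 0.43 [0.509 0.142 0.077]
pliers [269.  91. 292. 149.] 0.94 [ 0.739 -0.212 -0.002]
multimeter [207.  94. 239. 150.] 0.76 [ 0.721 -0.047  0.04 ]
multimeter [266.  90. 294. 146.] 0.32 [ 0.745 -0.212 -0.003]
grease_pot [313. 117. 335. 143.] 0.7 [ 0.698 -0.329  0.056]
grease_pot [150. 194. 157. 199.] 0.69 [0.506 0.144 0.068]
grease_pot [307. 179. 358. 215.] 0.67 [ 0.506 -0.349  0.084]
lamp_grip [294. 242. 346. 275.] 0.61 [ 0.341 -0.316  0.08 ]
lamp_grip [309. 178. 358. 220.] 0.6 [ 0.503 -0.351  0.083]
lamp_grip [379. 209. 428. 250.] 0.59 [ 0.421 -0.543  0.067]
lamp_grip [372. 131. 418. 176.] 0
[... 678 characters left out ...]
213.] 0.54 [ 0.741 -0.196  0.006]
multimeter [269. 175. 308. 197.] 0.76 [ 0.714 -0.08   0.034]
grease_pot [315. 211. 333. 238.] 0.87 [ 0.684 -0.358  0.045]
lamp_grip [257. 226. 303. 263.] 0.93 [ 0.509 -0.389  0.043]
lamp_grip [262. 276. 309. 316.] 0.89 [ 0.409 -0.596  0.047]
lamp_grip [324. 248. 373. 285.] 0.73 [ 0.617 -0.577  0.058]
lamp_grip [211. 162. 214. 172.] 0.73 [0.504 0.134 0.059]
lamp_grip [197. 232. 233. 273.] 0.59 [ 0.319 -0.338  0.041]
seat_corner [264. 227. 299. 264.] 0.92 [ 0.512 -0.39   0.039]
seat_corner [326. 251. 376. 282.] 0.71 [ 0.625 -0.575  0.054]
seat_corner [195. 232. 231. 273.] 0.69 [ 0.313 -0.336  0.042]
seat_corner [259. 271. 315. 313.] 0.66 [ 0.411 -0.597  0.061]
```

```bash
python3 - <<'E'
from h import *
c=pickle.load(open('top.pkl','rb')); save(c,'lamps.png',(280,110,450,290),3.3); save(c,'bracket.png',(90,125,195,245),4.9)
E
```

```text
(no output)
```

View pics/top0.png

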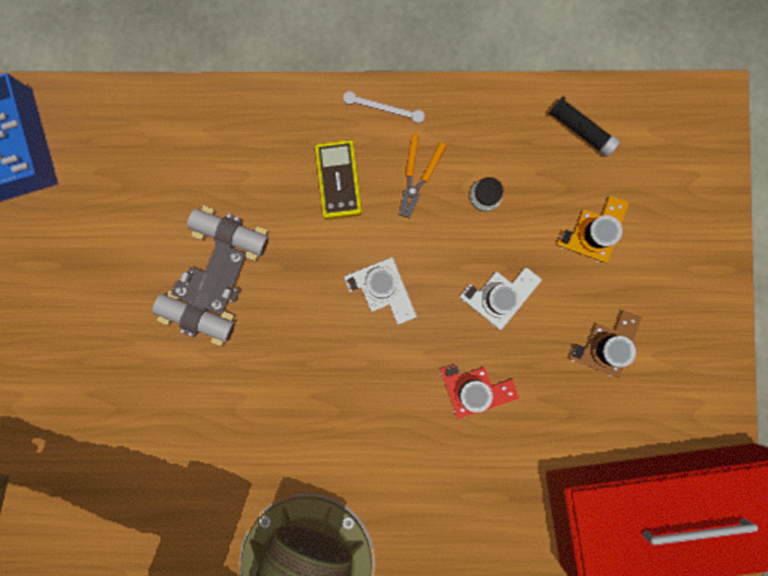

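View pics/lamps.png

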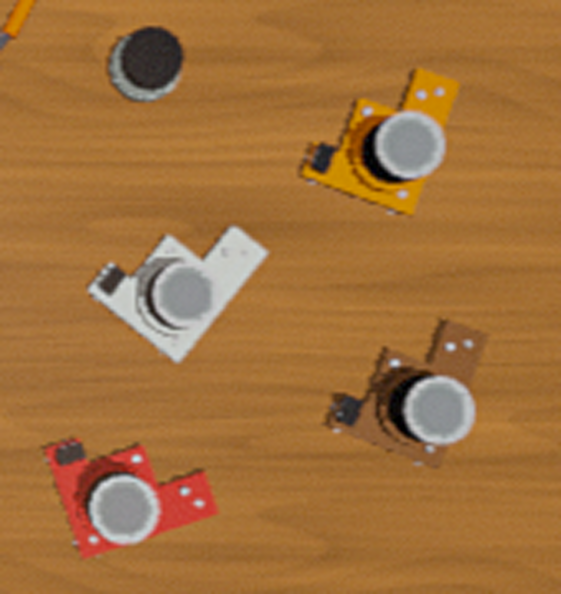

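View pics/bracket.png

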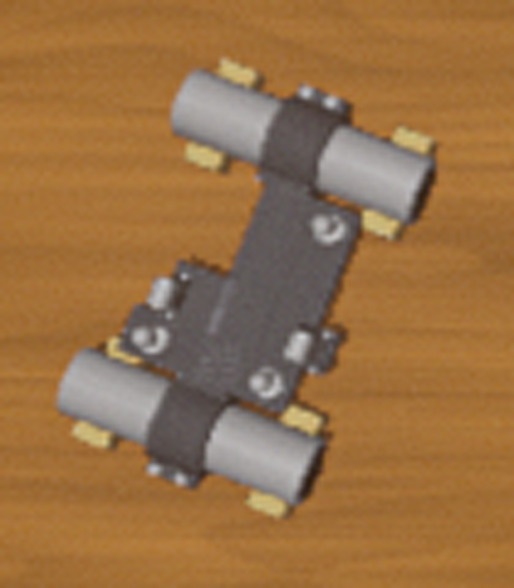

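The top image (full picture, 768x576) shows these candidates:
- Aluminium lamps at (380,282) and (502,298).
- Orange, brown and red look-alikes at (605,232), (618,350) and (477,395).
- Bracket at (215,275). In the bracket crop the corner stud is at (267,382), the long at (328,228) and the short at (150,338), so long to short turns counter-clockwise.

In the lamps crop, the lamp at (180,292) has its corner at (178,355), long end at (240,245) and socket/short end at (105,285). That is also counter-clockwise, so it **matches**. The one at full-picture (380,282) turns clockwise, so it is the mirror lamp. Next I measure precisely.

```bash
cat > meas.py <<'E'
from h import *
from scipy.optimize import minimize
PL=np.array([[-14,-14],[110,-14],[110,24],[68,24],[68,62],[17,62],[17,86],[-14,86]])/1e3-np.array([28,24])/1e3
def R2(a): return np.array([[np.cos(a),-np.sin(a)],[np.sin(a),np.cos(a)]])
def at(xy,z): return np.c_[xy,np.full(len(xy),z)]
ang=np.linspace(0,2*np.pi,40); C=np.c_[np.cos(ang),np.sin(ang)]
def lampmask(c,p,zf):
    S=8; m=np.zeros((384*1,512*1),np.uint8)
    def fill(P): cv2.fillConvexPoly(m,np.round(proj(c,P)*16).astype(np.int32),255,cv2.LINE_AA,4) if 0 else cv2.fillPoly(m,[np.round(proj(c,P)*16).astype(np.int32)],255,cv2.LINE_AA,4)
    xy=PL@R2(p[2]).T+p[:2]
    fill(at(xy,zf+.0125)); fill(at(xy,zf+.0085))
    cyl=lambda r,a,b: fill(cv2.convexHull(np.r_[proj3(c,at(C*r+p[:2],zf+a)),proj3(c,at(C*r+p[:2],zf+b))].astype(np.float32))) 
    for r,a,b in((.033,.0125,.0285),(.028,.028,.08)):
        q=np.r_[proj(c,at(C*r+p[:2],zf+a)),proj(c,at(C*r+p[:2],zf+b))]
        h=cv2.convexHull(q.astype(np.float32))
        cv2.fillPoly(m,[np.round(h*16).astype(np.int32)],255,cv2.LINE_AA,4)
    return m/255.
def balls(c,p):
    xy=np.array([[0,0],[.096,0],[0,.072]])@R2(p[2]).T+p[:2]
    return at(xy,.067)
E
python3 - <<'E'
from meas import *
c=pickle.load(open('top.pkl','rb')); W=cloud(c)
# lamp
d=np.linalg.norm(W[...,:2]-[.503,-.351],axis=-1)
lens=(d<.05)&(W[...,2]>.076)
print('lens mean',W[lens].mean(0),lens.sum(), 'mid',(W[lens].min(0)+W[lens].max(0))/2,np.ptp(W[lens],axis=0))
near=d<.14
im=c['img'].astype(float); hsv=cv2.cvtColor(c['img'],cv2.COLOR_RGB2HSV)
obs=near&((hsv[...,1]<60)|(W[...,2]>.007)); obs=cv2.morphologyEx(obs.astype(np.uint8),cv2.MORPH_OPEN,np.ones((3,3)))*1.
f=lambda p:np.abs(lampmask(c,p,0)-obs)[near].sum()
best=min((minimize(f,[.5,-.35,a],method='Nelder-Mead',options=dict(initial_simplex=np.array([[.5,-.35,a],[.51,-.35,a],[.5,-.34,a],[.5,-.35,a+.1]]))) for a in(-.7,-.5,-.3)),key=lambda r:r.fun)
print('lamp',best.x,best.fun,obs.sum())
# bracket balls
Z=W[...,2]; b0=[(267/4.9+90,382/4.9+125),(328/4.9+90,228/4.9+125),(150/4.9+90,338/4.9+125)]
Kc=K(c)
pts=[]
for u,v in b0:
    n=cv2.undistortPoints(np.array([[[u,v]]]),Kc,np.array(c['dist'])).ravel()
    ray=np.array(c['R']).T@np.r_[n,1]; o=-np.array(c['R']).T@np.array(c['t'])
    X=o+ray*(.070-o[2])/ray[2]; pts.append(X)
    ui,vi=int(u+.5),int(v+.5); print(np.round(X,4)); print(np.round(Z[vi-3:vi+4,ui-3:ui+4]*1e3).astype(int))
p=np.array(pts); print(np.linalg.norm(p[1]-p[0]),np.linalg.norm(p[2]-p[0]))
o=lampmask(c,best.x,0)
e=c['img'][...,::-1].copy(); cs,_=cv2.findContours((o>.5).astype(np.uint8),0,2)
e=cv2.resize(e,None,fx=6,fy=6,interpolation=cv2.INTER_CUBIC)
xy=PL@R2(best.x[2]).T+best.x[:2]
cv2.polylines(e,[np.round((proj(c,at(xy,.0125))+.5)*6).astype(np.int32)],True,(0,0,255),1)
a=e[160*6:235*6,290*6:375*6]
s=pickle.load(open('side.pkl','rb'))
g=cv2.resize(s['img'][145:190,180:255][...,::-1],None,fx=6,fy=6,interpolation=cv2.INTER_CUBIC)
cv2.imwrite('pics/a.png',a); cv2.imwrite('pics/g.png',g)
E
```

```text
lens mean [ 0.50072151 -0.36009594  0.08034521] 265 mid [ 0.50103345 -0.36036317  0.08229537] [0.05463245 0.05453025 0.01253818]
lamp [ 0.5018583  -0.36088829 -0.6838134 ] 66.68235294117648 1078.0
[0.4867 0.1665 0.07  ]
[[47 46 48 50 45 42 45]
 [72 72 71 47 51 52 44]
 [72 70 71 73 50 50 50]
 [77 71 75 71 50 48 47]
 [70 75 69 55 48 47 45]
 [48 49 52 50 46 47 49]
 [44 47 44 44 39 43 49]]
[0.5744 0.1336 0.07  ]
[[                  67                   73                   67
                    50                   48                   47
                    47]
 [                  73                   76                   73
                    71                   51                   51
                    49]
 [                  73                   75                   71
                    70                   53                   50
                    49]
 [                  70                   75                   66
                    57                   54 -9223372036854775808
                    46]
 [                  40                   46                   51
                    52                   47                   45
                    44]
 [                  46                   42                   47
                    50                   39                   40
                    43]
 [                  44                   47                   47
                    46                   43                   45
                    47]]
[0.5112 0.2337 0.07  ]
[[44 50 49 50 50 44 45]
 [73 73 70 53 45 49 42]
 [71 72 68 59 50 53 47]
 [78 73 65 52 51 52 52]
 [71 69 49 51 52 50 42]
 [42 46 51 51 49 49 47]
 [43 43 49 43 45 44 46]]
0.09367570220301939 0.07155232558705076<stdin>:21: RuntimeWarning: invalid value encountered in cast
```

View pics/a.png

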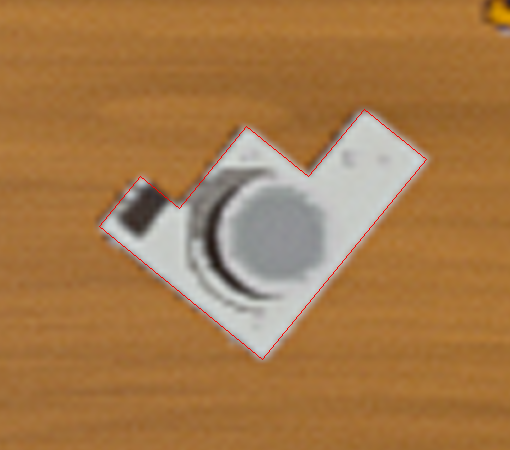

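View pics/g.png

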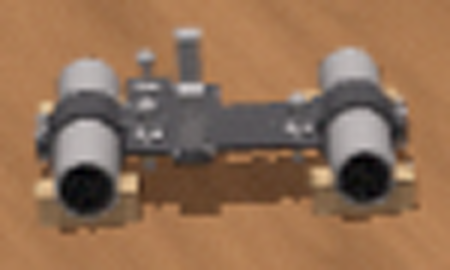

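The fitted outline lies right on the plate (arms and socket correct), which confirms the match: lamp at (0.502, -0.361), yaw -39°. Next are the balls at sub-pixel accuracy, plus the first move plan.

```bash
cat > brk.py <<'E'
from meas import *
from scipy.optimize import least_squares
def ray(c,uv,z):
    n=cv2.undistortPoints(np.array(uv,float).reshape(1,1,2),K(c),np.array(c['dist'],float)).ravel()
    R=np.array(c['R']);o=-R.T@np.array(c['t']);r=R.T@np.r_[n,1]
    return o+r*(z-o[2])/r[2]
def fit(P):
    m=np.array([[0,0],[.096,0],[0,.072]])
    r=least_squares(lambda p:((m@R2(p[2]).T+p[:2])-P[:,:2]).ravel()*1e3,[.487,.167,-.36])
    return r.x,r.fun
c=pickle.load(open('top.pkl','rb')); W=cloud(c); Z=W[...,2]
m=((Z>.059)&(Z<.085)).astype(np.uint8); m[:, :95]=0
n,l,st,ce=cv2.connectedComponentsWithStats(m[125:245,90:195],connectivity=4)
for i in range(1,n):
    if 4<=st[i,4]<60: print(st[i],ce[i]+[90,125],np.round(ray(c,ce[i]+[90,125],.067),4), np.round(np.nanmax(Z[125:245,90:195][l==i]),3))
g=cv2.cvtColor(c['img'],cv2.COLOR_RGB2GRAY)
for u,v in[(143,202),(155,171),(119,193)]:print(g[v-5:v+6,u-5:u+6])
E
python3 brk.py
```

```text
[63 44  5  4 16] [155.  170.5] [0.5776 0.1397 0.067 ] 0.076
[27 67  4  4 14] [118.5        193.28571429] [0.5132 0.2406 0.067 ] 0.078
[63 69  2  3  5] [153.6 195.2] [0.5085 0.1423 0.067 ] 0.077
[51 76  4  4 14] [142.28571429 202.5       ] [0.488  0.1734 0.067 ] 0.077
[[ 97  92  91  93  90  86  89  91  95  97 152]
 [100  89  87  91  86  92  92  87  88  89 109]
 [ 96  94  93  91  89  94 101  92  89  87  87]
 [ 93  91  86  91  98 129 137 124 101  88  83]
 [ 96  92  87 110 135 131 109 110 134 107  88]
 [ 94  88  97 157 180 165 116 113 175 126  87]
 [ 88  86  97 161 187 166 130 136 180 138  93]
 [ 91  91  88 126 154 148 140 179 181 147 101]
 [ 89  91  92  92 114 172 187 189 140  96  93]
 [ 57  76  86  88  92 113 121 104  88  90  76]
 [ 67  71  73  74  93  95  89  88  86  93  76]]
[[ 86  91  88  87  88  94  82  77  82 107 105]
 [ 90  95  92  91  89  88  89  90  93  82  74]
 [ 88  90  88  87  95  97  93  95 102  92  92]
 [ 90  89  87  95 132 151 135 120 146 112  87]
 [ 95  85  91 117 166 180 164 120 119 139 112]
 [ 95  93  83 106 160 181 160 104 119 179 133]
 [ 93  88  86  88 145 156 139 125 172 177 125]
 [ 89  90  89  91 127 153 181 187 187 148 104]
 [ 91  89  90  92  94 116 141 143 107  89  89]
 [ 90  90  90  89  86  88  88  90  87  89  87]
 [ 90  86  89  92  88  90  87  89  90  91  82]]
[[120 119 106  91  87  84  83  90  96  92 115]
 [121 117  98  85  86  88  86  85  97  98 154]
 [116  95  92  90  86  86  83  87  87  86  98]
 [109  99  89  89  98 104  90  99 109 101  93]
 [116 118  95 131 157 151 117 118 179 157 100]
 [ 90  83  92 161 189 170 128 100 177 183 125]
 [129  86  88 155 176 158 119  96 173 169 111]
 [110  83  78  99 136 133 134 138 176 146 100]
 [129 102  86  80  93 146 178 185 153 104  82]
 [179 160 125 108  92  90 103 101  90  83  87]
 [117 149 170 178 135  94  87  87  89  86  90]]
```

```bash
cat >> brk.py <<'E'
print('----')
uv=[]
for (a,b),(u0,v0) in zip([(141,143),(154,156),(117,119)],[(142,202.5),(155,170.5),(118,193.5)]):
    vs=np.arange(int(v0)-3,int(v0)+5); us=np.arange(a-1,b+2)
    w=np.clip(g[vs[0]:vs[-1]+1,us[0]:us[-1]+1].astype(float)-95,0,None)
    w*=(np.hypot(us[None]-u0,vs[:,None]-v0)<2.6)
    uv.append(((w*us).sum()/w.sum(),(w*vs[:,None]).sum()/w.sum()))
dep=np.array([[142.29,202.5],[155,170.5],[118.5,193.29]])
uv=np.array(uv); print(uv)
for q in(uv,dep,(uv+dep)/2):
    x,r=fit(np.array([ray(c,p,.067) for p in q])); print(x,r.round(1), 'grip',R2(x[2])@[.028,.024]+x[:2])
s=pickle.load(open('side.pkl','rb')); Ps=balls(s,x); print(proj(s,Ps))
gs=cv2.cvtColor(s['img'],cv2.COLOR_RGB2GRAY)
for p in proj(s,Ps): u,v=p.round().astype(int); print(gs[v-4:v+5,u-4:u+5])
yaw=telemetry.get_obs()['eef_rot'][2]
E
python3 brk.py | sed -n '/----/,$p'
```

```text
----
[[142.33861145 202.71619976]
 [155.11745335 170.67837541]
 [118.37892095 193.36386449]]
[ 0.48739693  0.17347936 -0.36311138] [-0.   0.2  0.1 -0.  -0.1 -0.2] grip [0.52209565 0.1859693 ]
[ 0.48787127  0.17339665 -0.35962093] [-0.2 -0.   0.2 -0.1 -0.   0.2] grip [0.52252619 0.18600764]
[ 0.487634    0.17343811 -0.36136945] [-0.1  0.1  0.1 -0.1 -0.  -0. ] grip [0.52231091 0.18598848]
[[204.00419711 161.83599317]
 [229.0537456  160.83829337]
 [203.84122353 153.73867567]]
[[127 100 109 115 104 105  97  92 109]
 [116 100 128 163 167 179 129  90 104]
 [116  97  87  92  88  78  86  84  84]
 [139  97  91 114 145 110  95  90  87]
 [119 120 106 157 180 152  93  88  88]
 [ 87  90 101 111 108  93  81  88  88]
 [ 83  89  84  67  84  82  90  97  89]
 [ 91  99  96  93  91  97  97  90  86]
 [ 51  78 104 139  93 104 120  85  86]]
[[138 139 140 142 140 139 133 131 124]
 [138 138 140 134 140 140 135 132 116]
 [133 138 138 141 140 142 142 136 118]
 [135 136 137 146 166 167 177 169 130]
 [136 133 134 154 178 163 154  97  83]
 [ 87  89  89  98 112  98  82  88  81]
 [ 88  91  86  70  84  83  87  94  81]
 [ 89  87  88  91  93  88  90  88  73]
 [ 96  87 102 136  98  98 114  81  46]]
[[119 118 123 123 126 128 131 133 138]
 [125 120 122 124 124 125 130 132 132]
 [125 125 126 125 128 127 129 133 130]
 [130 127 130 143 157 132 130 131 128]
 [130 128 138 164 169 143 127 129 129]
 [133 130 128 109  97 102 126 127 130]
 [132 132 129 114  91 111 127 129 127]
 [131 132 128 113  99 107 119 119 119]
 [127 100 109 115 104 105  97  92 109]]
```

Request:
step_arm(
  plan=[
    {"dx": -0.35, "dy": -0.3, "dz": -0.1},
    {"dx": -0.35, "dy": -0.3, "dz": -0.1},
    {"dx": -0.35, "dy": -0.3},
    {"dx": -0.35, "dy": -0.3},
    {"dx": -0.3, "dy": -0.35},
    {"dx": -0.3, "dy": -0.35},
    {"dx": -0.25, "dy": -0.4},
    {"dx": -0.2, "dy": -0.4},
    {"dx": -0.1, "dy": -0.4},
    {"dy": -0.4},
  ],
  grip_force=50,
)

```text
$.plan[0]: bad value
```

Request:
step_arm(
  plan=[
    {"dx": -0.36, "dy": -0.33, "dz": 0, "rx": 0, "ry": 0, "rz": 0, "claw": 0},
    {"dx": -0.36, "dy": -0.33, "dz": 0, "rx": 0, "ry": 0, "rz": 0, "claw": 0},
    {"dx": -0.36, "dy": -0.33, "dz": 0, "rx": 0, "ry": 0, "rz": 0, "claw": 0},
    {"dx": -0.36, "dy": -0.33, "dz": 0, "rx": 0, "ry": 0, "rz": 0, "claw": 0},
    {"dx": -0.36, "dy": -0.33, "dz": 0, "rx": 0, "ry": 0, "rz": 0, "claw": 0},
    {"dx": -0.36, "dy": -0.33, "dz": 0, "rx": 0, "ry": 0, "rz": 0, "claw": 0},
    {"dx": -0.36, "dy": -0.33, "dz": 0, "rx": 0, "ry": 0, "rz": 0, "claw": 0},
    {"dx": -0.36, "dy": -0.33, "dz": 0, "rx": 0, "ry": 0, "rz": 0, "claw": 0},
    {"dx": -0.36, "dy": -0.33, "dz": 0, "rx": 0, "ry": 0, "rz": 0, "claw": 0},
    {"dx": -0.36, "dy": -0.33, "dz": 0, "rx": 0, "ry": 0, "rz": 0, "claw": 0},
  ],
  grip_force=50,
)

```text
time_s: 1.9
ee_pos: [0.4047, 0.1198, 0.1938]
eef_rot: [3.141, 0.001, 2.886]
force: [0.7, 0.6, 0.6]
grip_width: 0.0938
grip_force: 0.0
```

Request:
step_arm(
  plan=[
    {"dx": -0.215, "dy": -0.44, "dz": 0, "rx": 0, "ry": 0, "rz": 0, "claw": 0},
    {"dx": -0.215, "dy": -0.44, "dz": 0, "rx": 0, "ry": 0, "rz": 0, "claw": 0},
    {"dx": -0.215, "dy": -0.44, "dz": 0, "rx": 0, "ry": 0, "rz": 0, "claw": 0},
    {"dx": -0.215, "dy": -0.44, "dz": 0, "rx": 0, "ry": 0, "rz": 0, "claw": 0},
    {"dx": -0.215, "dy": -0.44, "dz": 0, "rx": 0, "ry": 0, "rz": 0, "claw": 0},
    {"dx": -0.215, "dy": -0.44, "dz": 0, "rx": 0, "ry": 0, "rz": 0, "claw": 0},
    {"dx": -0.215, "dy": -0.44, "dz": 0, "rx": 0, "ry": 0, "rz": 0, "claw": 0},
    {"dx": -0.215, "dy": -0.44, "dz": 0, "rx": 0, "ry": 0, "rz": 0, "claw": 0},
    {"dx": -0.215, "dy": -0.44, "dz": 0, "rx": 0, "ry": 0, "rz": 0, "claw": 0},
    {"dx": -0.215, "dy": -0.44, "dz": 0, "rx": 0, "ry": 0, "rz": 0, "claw": 0},
  ],
)

```text
time_s: 2.9
ee_pos: [0.5006, -0.3604, 0.1934]
eef_rot: [-3.142, 0.0, 2.886]
force: [1.3, 0.4, -0.1]
grip_width: 0.0938
grip_force: 0.0
```

Request:
step_arm(
  plan=[
    {"dx": 0, "dy": 0, "dz": 0.15, "rx": 0, "ry": 0, "rz": 0.09, "claw": 0},
    {"dx": 0, "dy": 0, "dz": 0.15, "rx": 0, "ry": 0, "rz": 0.09, "claw": 0},
    {"dx": 0, "dy": 0, "dz": 0.15, "rx": 0, "ry": 0, "rz": 0.092, "claw": 0},
    {"dx": 0, "dy": 0, "dz": 0, "rx": 0, "ry": 0, "rz": 0, "claw": 0},
  ],
)

```text
time_s: 3.3
ee_pos: [0.4999, -0.3579, 0.1464]
eef_rot: [-3.142, -0.004, 2.456]
force: [0.3, -0.4, 0.3]
grip_width: 0.0938
grip_force: 0.0
```

Request:
step_arm(
  plan=[
    {"dx": -0.03, "dy": -0.01, "dz": 0.15, "rx": 0, "ry": 0, "rz": 0, "claw": 0},
    {"dx": 0, "dy": 0, "dz": 0.15, "rx": 0, "ry": 0, "rz": 0, "claw": 0},
    {"dx": 0, "dy": 0, "dz": 0, "rx": 0, "ry": 0, "rz": 0, "claw": 0},
    {"dx": 0, "dy": 0, "dz": 0, "rx": 0, "ry": 0, "rz": 0, "claw": 0},
  ],
)

```text
time_s: 3.7
ee_pos: [0.5023, -0.3609, 0.1182]
eef_rot: [-3.142, -0.001, 2.46]
force: [-0.5, -0.7, 0.8]
grip_width: 0.0943
grip_force: 0.0
```

```bash
python3 -c "
from h import *
for i in range(2):
    o=telemetry.get_obs(); print(o['ee_pos'],o['eef_rot'],o['joint_vel'])"
```

```text
[ 0.50227401 -0.36093701  0.11824883] [-3.14158479e+00 -5.49052244e-04  2.45972580e+00] [ 0.00058097 -0.01598974 -0.01389597 -0.0002132   0.00552144  0.00731557]
[ 0.50227401 -0.36093701  0.11824883] [-3.14158479e+00 -5.49052244e-04  2.45972580e+00] [ 0.00058097 -0.01598974 -0.01389597 -0.0002132   0.00552144  0.00731557]
```

Right over the axis. I descend 65.5 mm and close.

Request:
step_arm(
  plan=[
    {"dx": 0, "dy": 0, "dz": 0.2, "rx": 0, "ry": 0, "rz": 0, "claw": 0},
    {"dx": 0, "dy": 0, "dz": 0.2, "rx": 0, "ry": 0, "rz": 0, "claw": 0},
    {"dx": 0, "dy": 0, "dz": 0.15, "rx": 0, "ry": 0, "rz": 0, "claw": 0},
    {"dx": 0, "dy": 0, "dz": 0.1, "rx": 0, "ry": 0, "rz": 0, "claw": 0},
    {"dx": 0, "dy": 0, "dz": 0, "rx": 0, "ry": 0, "rz": 0, "claw": 0.2},
    {"dx": 0, "dy": 0, "dz": 0, "rx": 0, "ry": 0, "rz": 0, "claw": 0.4},
    {"dx": 0, "dy": 0, "dz": 0, "rx": 0, "ry": 0, "rz": 0, "claw": 1},
    {"dx": 0, "dy": 0, "dz": 0, "rx": 0, "ry": 0, "rz": 0, "claw": 1},
    {"dx": 0, "dy": 0, "dz": 0, "rx": 0, "ry": 0, "rz": 0, "claw": 1},
    {"dx": 0, "dy": 0, "dz": 0, "rx": 0, "ry": 0, "rz": 0, "claw": 1},
  ],
  grip_force=50,
)

```text
time_s: 4.7
ee_pos: [0.5025, -0.3612, 0.054]
eef_rot: [-3.141, 0.001, 2.459]
force: [-0.8, -0.9, 3.1]
grip_width: 0.0545
grip_force: 50.0
```

Request:
step_arm(
  plan=[
    {"dx": 0, "dy": 0, "dz": -0.1, "rx": 0, "ry": 0, "rz": 0, "claw": 1},
    {"dx": 0, "dy": 0, "dz": -0.2, "rx": 0, "ry": 0, "rz": 0, "claw": 1},
    {"dx": 0, "dy": 0, "dz": -0.3, "rx": 0, "ry": 0, "rz": 0, "claw": 1},
    {"dx": 0, "dy": 0, "dz": -0.3, "rx": 0, "ry": 0, "rz": -0.05, "claw": 1},
    {"dx": 0, "dy": 0, "dz": -0.3, "rx": 0, "ry": 0, "rz": -0.05, "claw": 1},
    {"dx": 0, "dy": 0, "dz": -0.2, "rx": 0, "ry": 0, "rz": -0.05, "claw": 1},
    {"dx": 0, "dy": 0, "dz": -0.1, "rx": 0, "ry": 0, "rz": -0.055, "claw": 1},
    {"dx": 0, "dy": 0, "dz": 0, "rx": 0, "ry": 0, "rz": 0, "claw": 1},
  ],
  grip_force=50,
)

```text
time_s: 5.5
ee_pos: [0.5026, -0.3611, 0.2052]
eef_rot: [-3.141, 0.002, 2.782]
force: [-0.2, -0.8, -4.1]
grip_width: 0.0549
grip_force: 50.0
```

Request:
step_arm(
  plan=[
    {"dx": 0.06, "dy": 0.19, "dz": 0, "rx": 0, "ry": 0, "rz": 0, "claw": 1},
    {"dx": 0.13, "dy": 0.38, "dz": 0, "rx": 0, "ry": 0, "rz": 0, "claw": 1},
    {"dx": 0.13, "dy": 0.38, "dz": 0, "rx": 0, "ry": 0, "rz": 0, "claw": 1},
    {"dx": 0.13, "dy": 0.38, "dz": 0, "rx": 0, "ry": 0, "rz": 0, "claw": 1},
    {"dx": 0.13, "dy": 0.38, "dz": 0, "rx": 0, "ry": 0, "rz": 0, "claw": 1},
    {"dx": 0.13, "dy": 0.38, "dz": 0, "rx": 0, "ry": 0, "rz": 0, "claw": 1},
    {"dx": 0.13, "dy": 0.38, "dz": 0, "rx": 0, "ry": 0, "rz": 0, "claw": 1},
    {"dx": 0.13, "dy": 0.38, "dz": 0, "rx": 0, "ry": 0, "rz": 0, "claw": 1},
    {"dx": 0.13, "dy": 0.38, "dz": 0, "rx": 0, "ry": 0, "rz": 0, "claw": 1},
    {"dx": 0.13, "dy": 0.38, "dz": 0, "rx": 0, "ry": 0, "rz": 0, "claw": 1},
  ],
)

```text
time_s: 6.5
ee_pos: [0.5141, 0.0218, 0.2027]
eef_rot: [-3.141, -0.001, 2.778]
force: [-0.1, 0.0, -4.4]
grip_width: 0.0549
grip_force: 50.0
```

Request:
step_arm(
  plan=[
    {"dx": 0.13, "dy": 0.38, "dz": 0, "rx": 0, "ry": 0, "rz": 0, "claw": 1},
    {"dx": 0.13, "dy": 0.38, "dz": 0, "rx": 0, "ry": 0, "rz": 0, "claw": 1},
    {"dx": 0.13, "dy": 0.38, "dz": 0, "rx": 0, "ry": 0, "rz": 0, "claw": 1},
    {"dx": 0.1, "dy": 0.3, "dz": 0, "rx": 0, "ry": 0, "rz": 0, "claw": 1},
    {"dx": 0.03, "dy": 0.12, "dz": 0, "rx": 0, "ry": 0, "rz": 0, "claw": 1},
    {"dx": 0, "dy": 0, "dz": 0, "rx": 0, "ry": 0, "rz": 0, "claw": 1},
    {"dx": 0, "dy": 0, "dz": 0, "rx": 0, "ry": 0, "rz": 0, "claw": 1},
  ],
)

```text
time_s: 7.2
ee_pos: [0.521, 0.1837, 0.2029]
eef_rot: [-3.141, -0.001, 2.779]
force: [0.7, -0.9, -4.2]
grip_width: 0.0543
grip_force: 50.0
```

```bash
python3 - <<'E'
from meas import *
o=telemetry.get_obs(); print(o['ee_pos'],o['eef_rot'])
p=o['ee_pos'];
for n in('top','side'):
    c=viewer.camera(n); pickle.dump(c,open(n+'2.pkl','wb'))
    e=cv2.resize(c['img'][...,::-1],None,fx=6,fy=6,interpolation=cv2.INTER_CUBIC)
    zf=p[2]-.054; 
    xy=PL@R2(o['eef_rot'][2]-np.pi).T+p[:2]
    for z in(.0125,): cv2.polylines(e,[np.round((proj(c,at(xy,zf+z))+.5)*6).astype(np.int32)],True,(0,0,255),1)
    u,v=proj(c,[[p[0],p[1],zf+.03]])[0].astype(int)
    cv2.imwrite(f'pics/{n}2.png',e[max(0,v-45)*6:(v+45)*6,max(0,u-55)*6:(u+55)*6])
E
```

```text
[0.52103778 0.18366164 0.20291653] [-3.14065045e+00 -7.41379860e-04  2.77933847e+00]
```

View pics/side2.png

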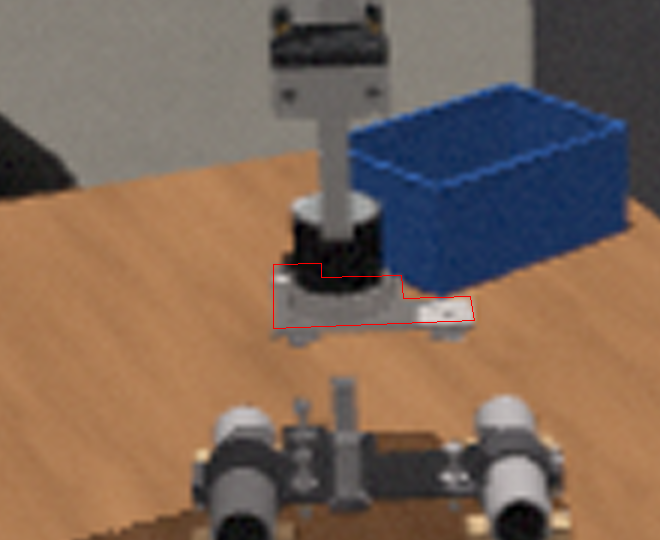

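View pics/top2.png

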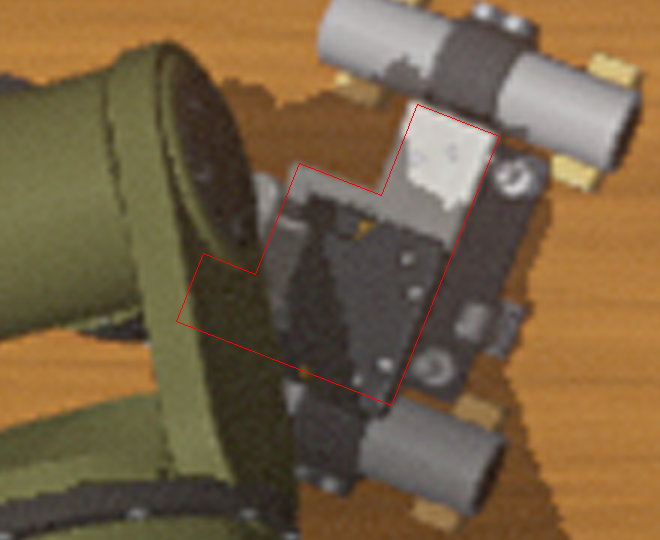

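The held lamp matches the expected outline in both views: level, long arm over stud_long, socket end over stud_short. I make a 2 mm correction and descend to just above the catches.

Request:
step_arm(
  plan=[
    {"dx": 0, "dy": 0.02, "dz": 0.1, "rx": 0, "ry": 0, "rz": 0, "claw": 1},
    {"dx": 0, "dy": 0, "dz": 0.15, "rx": 0, "ry": 0, "rz": 0, "claw": 1},
    {"dx": 0, "dy": 0, "dz": 0.15, "rx": 0, "ry": 0, "rz": 0, "claw": 1},
    {"dx": 0, "dy": 0, "dz": 0.12, "rx": 0, "ry": 0, "rz": 0, "claw": 1},
    {"dx": 0, "dy": 0, "dz": 0.1, "rx": 0, "ry": 0, "rz": 0, "claw": 1},
    {"dx": 0, "dy": 0, "dz": 0, "rx": 0, "ry": 0, "rz": 0, "claw": 1},
    {"dx": 0, "dy": 0, "dz": 0, "rx": 0, "ry": 0, "rz": 0, "claw": 1},
  ],
)

```text
time_s: 8.0
ee_pos: [0.5221, 0.1863, 0.1417]
eef_rot: [3.141, 0.0, 2.78]
force: [0.3, 0.4, -4.7]
grip_width: 0.0543
grip_force: 50.0
```

Request:
step_arm(
  plan=[
    {"dx": 0, "dy": 0, "dz": 0.04, "rx": 0, "ry": 0, "rz": 0, "claw": 1},
    {"dx": 0, "dy": 0, "dz": 0.03, "rx": 0, "ry": 0, "rz": 0, "claw": 1},
    {"dx": 0, "dy": 0, "dz": 0.03, "rx": 0, "ry": 0, "rz": 0, "claw": 1},
    {"dx": 0, "dy": 0, "dz": 0.03, "rx": 0, "ry": 0, "rz": 0, "claw": 1},
    {"dx": 0, "dy": 0, "dz": 0, "rx": 0, "ry": 0, "rz": 0, "claw": 1},
    {"dx": 0, "dy": 0, "dz": 0, "rx": 0, "ry": 0, "rz": 0, "claw": 1},
  ],
)

```text
time_s: 8.6
ee_pos: [0.5245, 0.1866, 0.1329]
eef_rot: [3.137, 0.007, 2.78]
force: [-3.5, -6.2, 27.7]
grip_width: 0.0549
grip_force: 50.5
```

```bash
python3 - <<'E'
from meas import *
o=telemetry.get_obs(); print(o['ee_pos'],o['eef_rot'],o['force'],o['moment'])
p=o['ee_pos'];ims=[]
for n in('top','side'):
    c=viewer.camera(n); pickle.dump(c,open(n+'3.pkl','wb'))
    e=cv2.resize(c['img'][...,::-1],None,fx=6,fy=6,interpolation=cv2.INTER_CUBIC)
    zf=p[2]-.054; 
    xy=PL@R2(o['eef_rot'][2]-np.pi).T+p[:2]
    cv2.polylines(e,[np.round((proj(c,at(xy,zf+.0125))+.5)*6).astype(np.int32)],True,(0,0,255),1)
    u,v=proj(c,[[p[0],p[1],zf]])[0].astype(int)
    ims.append(e[(v-45)*6:(v+40)*6,(u-32)*6:(u+33)*6])
cv2.imwrite('pics/both3.png',np.hstack(ims))
E
```

```text
[0.52447014 0.1866231  0.13285275] [3.1367417  0.00724331 2.78017169] [-3.51021496 -6.16679795 27.65812961] [-0.19040082  0.21326    -0.01498374]
```

View pics/both3.png

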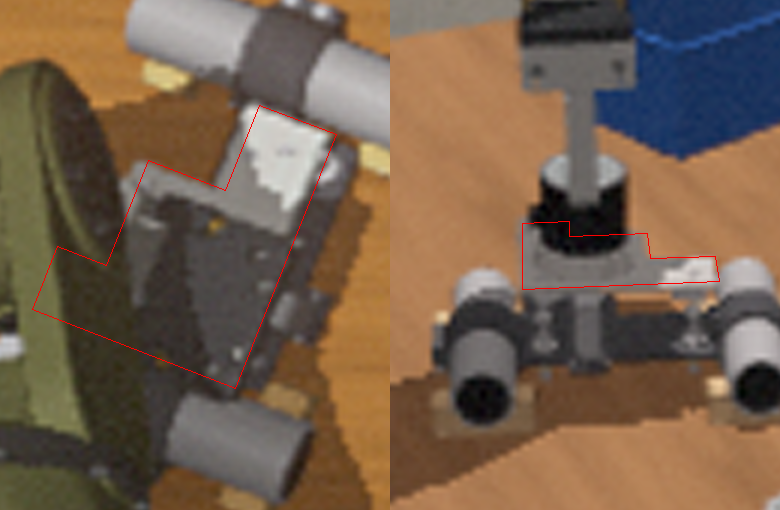

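The top view (left) shows the plate's long arm about 8–12 px (roughly 2–4 mm) left of the outline, so the lamp may have shifted or tilted while pressing on a catch. I back off a little and fit the plate numerically.

Request:
step_arm(
  plan=[
    {"dx": 0, "dy": 0, "dz": -0.06, "rx": 0, "ry": 0, "rz": 0, "claw": 1},
    {"dx": 0, "dy": 0, "dz": -0.07, "rx": 0, "ry": 0, "rz": 0, "claw": 1},
    {"dx": 0, "dy": 0, "dz": 0, "rx": 0, "ry": 0, "rz": 0, "claw": 1},
    {"dx": 0, "dy": 0, "dz": 0, "rx": 0, "ry": 0, "rz": 0, "claw": 1},
  ],
)

```text
time_s: 9.1
ee_pos: [0.5218, 0.1864, 0.1411]
eef_rot: [-3.141, -0.0, 2.781]
force: [-0.1, 0.8, -4.8]
grip_width: 0.0546
grip_force: 49.9
```

```bash
cat > pf.py <<'E'
from meas import *
from scipy.ndimage import map_coordinates
from scipy.optimize import minimize
def edges(c,p,z,segs,off=.004):
    # mean |contrast| across visible plate edges
    R=R2(p[2]); tot=0; g=cv2.GaussianBlur(cv2.cvtColor(c['img'],cv2.COLOR_RGB2GRAY).astype(np.float32),(0,0),.6)
    for i,a,b in segs:
        P,Q=PL[i],PL[(i+1)%8]; t=np.linspace(a,b,30)[:,None]; L=P+(Q-P)*t
        d=(Q-P)/np.linalg.norm(Q-P); n=np.array([d[1],-d[0]])
        f=lambda s:map_coordinates(g,proj(c,at((L+n*s)@R.T+p[:2],z))[:,::-1].T,order=1)
        tot+=np.abs(f(off)-f(-off)).mean()
    return tot
def fitp(c,p0,z,segs):
    best=None
    for dx in np.arange(-6,6.1,1.5):
        for dy in np.arange(-6,6.1,1.5):
            for dw in(-.04,0,.04):
                q=[p0[0]+dx/1e3,p0[1]+dy/1e3,p0[2]+dw]; s=edges(c,q,z,segs)
                if best is None or s>best[0]: best=(s,q)
    q=np.array(best[1]); r=minimize(lambda v:-edges(c,q+v*[.001,.001,.01],z,segs),[0,0,0],method='Nelder-Mead')
    return q+r.x*[.001,.001,.01],-r.fun
E
python3 - <<'E'
from pf import *
o=telemetry.get_obs(); print(o['ee_pos'],o['eef_rot'],o['force'],o['moment'])
ct=viewer.camera('top');cs=viewer.camera('side'); pickle.dump(ct,open('top4.pkl','wb'));pickle.dump(cs,open('side4.pkl','wb'))
L=lambda n:pickle.load(open(n,'rb'))
st=[(0,.75,1.),(1,.02,.98),(2,.05,.9)]; ss=[(0,.02,.98),(1,.1,.9)]
for nm,t,s,p,y in[('before',L('top2.pkl'),L('side2.pkl'),[.52104,.18366,.20292],2.7793),('press',L('top3.pkl'),L('side3.pkl'),[.52447,.18662,.13285],2.7802),('now',ct,cs,o['ee_pos'],o['eef_rot'][2])]:
    p0=[p[0],p[1],y-np.pi]; z=p[2]-.054
    for cam,c,sg,zz in(('top',t,st,.0125),('side',s,ss,.0125)):
        q,f=fitp(c,p0,z+zz,sg); D=R2(y-np.pi).T@(q[:2]-p0[:2]); print(nm,cam,'dlamp mm',(D*1e3).round(1),'dyaw',round(q[2]-p0[2],3),round(f),round(edges(c,p0,z+zz,sg)))
E
```

```text
[0.52178978 0.18636372 0.14113304] [-3.14136002e+00 -3.69919970e-04  2.78058873e+00] [-0.14671626  0.83384315 -4.79104334] [-0.05047247  0.02147459  0.02589817]
before top dlamp mm [0.6 2.7] dyaw -0.015 312 293
before side dlamp mm [-0.3 -3.7] dyaw -0.001 60 55
press top dlamp mm [-0.5  6.6] dyaw -0.041 273 182
press side dlamp mm [-3.2 -2.2] dyaw -0.021 59 45
now top dlamp mm [-0.2  5.5] dyaw -0.025 282 194
now side dlamp mm [-0.  -1.2] dyaw -0.073 66 54
```

```bash
python3 - <<'E'
from pf import *
L=lambda n:pickle.load(open(n,'rb'))
for nm,p,y in[('2',[.52104,.18366,.20292],2.7793),('4',[.52179,.18636,.14113],2.7806)]:
  for cam in('top','side'):
    W=cloud(L(cam+nm+'.pkl')); zf=p[2]-.054
    q=(W[...,:2]-p[:2])@R2(y-np.pi); z=W[...,2]-zf
    m=(abs(z-.0125)<.012)&(q[...,0]>.04)&(q[...,0]<.1)&(q[...,1]>-.06)&(q[...,1]<.03)
    if cam=='side': m&=(z>.008)
    Q=q[m]*1e3; zz=z[m]*1e3
    A=np.c_[Q-[60,-19],np.ones(len(Q))]; k=np.linalg.lstsq(A,zz,rcond=None)[0]
    print(nm,cam,len(Q),'slope x,y',k[:2].round(3),'z',k[2].round(1),'ctr',Q.mean(0).round(1),'x pct',np.percentile(Q[:,0],[2,98]).round(1),'y pct',np.percentile(Q[:,1],[2,50,98]).round(1))
    # lens
    m=(z>.06)&(z<.09)&(np.linalg.norm(q,axis=-1)<.035)
    if m.sum(): print('   lens',m.sum(),(q[m].mean(0)*1e3).round(1),(z[m].mean()*1e3).round(1))
c=L('top4.pkl'); p=[.52179,.18636,.14113]; y=2.7806-np.pi
e=cv2.resize(c['img'][...,::-1],None,fx=10,fy=10,interpolation=cv2.INTER_CUBIC)
for q,col in((p[:2],(0,0,255)),(np.array(p[:2])+R2(y)@[0,.004],(0,255,0))):
    cv2.polylines(e,[np.round((proj(c,at(PL@R2(y).T+q,p[2]-.054+.0125))+.5)*10).astype(np.int32)],True,col,1)
u,v=proj(c,[[.57,.16,.1]])[0].astype(int); cv2.imwrite('pics/t4.png',e[(v-22)*10:(v+37)*10,(u-40)*10:(u+25)*10])
E
```

```text
2 top 243 slope x,y [-0.004  0.029] z 12.7 ctr [ 60.8 -17.3] x pct [40.8 80.7] y pct [-35.3 -17.6   1.8]
2 side 54 slope x,y [0.    0.009] z 11.2 ctr [ 60.9 -24.2] x pct [40.4 81.5] y pct [-42.  -25.7  -1.6]
   lens 78 [  1.4 -14.8] 71.7
4 top 217 slope x,y [-0.035  0.058] z 12.3 ctr [ 60.5 -15. ] x pct [41.  80.1] y pct [-33.4 -15.1   3.6]
4 side 52 slope x,y [-0.014  0.006] z 10.8 ctr [ 60.4 -20.2] x pct [42.3 80.5] y pct [-41.6 -19.5   1.9]
   lens 88 [  0.3 -14.5] 72.1
```

View pics/t4.png

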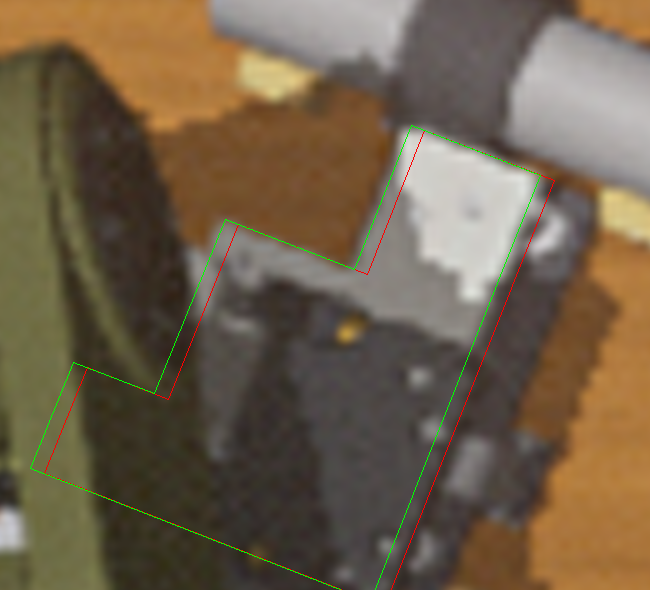

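The top view shows the plate on the green outline, 4 mm towards +y of the nominal one. That agrees with the depth centroid (-15 instead of -19 mm) and with the -7 N lateral force. I shift the lamp 4 mm in -y and press again, watching the forces.

Request:
step_arm(
  plan=[
    {"dx": 0, "dy": -0.04, "dz": 0, "rx": 0, "ry": 0, "rz": 0, "claw": 1},
    {"dx": 0, "dy": 0, "dz": 0.04, "rx": 0, "ry": 0, "rz": 0, "claw": 1},
    {"dx": 0, "dy": 0, "dz": 0.04, "rx": 0, "ry": 0, "rz": 0, "claw": 1},
    {"dx": 0, "dy": 0, "dz": 0.02, "rx": 0, "ry": 0, "rz": 0, "claw": 1},
    {"dx": 0, "dy": 0, "dz": 0, "rx": 0, "ry": 0, "rz": 0, "claw": 1},
    {"dx": 0, "dy": 0, "dz": 0, "rx": 0, "ry": 0, "rz": 0, "claw": 1},
  ],
  grip_force=60,
)

```text
time_s: 9.8
ee_pos: [0.5207, 0.1827, 0.1316]
eef_rot: [3.141, 0.0, 2.781]
force: [0.7, 0.2, -0.2]
grip_width: 0.0544
grip_force: 60.0
```

Catches are now pushing evenly with no lateral force. I continue down.

Request:
step_arm(
  plan=[
    {"dx": 0, "dy": 0, "dz": 0.02, "rx": 0, "ry": 0, "rz": 0, "claw": 1},
    {"dx": 0, "dy": 0, "dz": 0.02, "rx": 0, "ry": 0, "rz": 0, "claw": 1},
    {"dx": 0, "dy": 0, "dz": 0, "rx": 0, "ry": 0, "rz": 0, "claw": 1},
    {"dx": 0, "dy": 0, "dz": 0, "rx": 0, "ry": 0, "rz": 0, "claw": 1},
  ],
)

```text
time_s: 10.2
ee_pos: [0.5201, 0.1825, 0.1267]
eef_rot: [-3.141, -0.001, 2.781]
force: [-0.2, -0.5, -5.7]
grip_width: 0.0549
grip_force: 59.9
```

Request:
step_arm(
  plan=[
    {"dx": 0, "dy": 0, "dz": 0.02, "rx": 0, "ry": 0, "rz": 0, "claw": 1},
    {"dx": 0, "dy": 0, "dz": 0.02, "rx": 0, "ry": 0, "rz": 0, "claw": 1},
    {"dx": 0, "dy": 0, "dz": 0, "rx": 0, "ry": 0, "rz": 0, "claw": 1},
    {"dx": 0, "dy": 0, "dz": 0, "rx": 0, "ry": 0, "rz": 0, "claw": 1},
  ],
)

```text
time_s: 10.6
ee_pos: [0.5201, 0.1824, 0.1227]
eef_rot: [-3.141, -0.001, 2.78]
force: [1.0, -1.2, -10.9]
grip_width: 0.0547
grip_force: 59.9
```

Request:
step_arm(
  plan=[
    {"dx": 0, "dy": 0, "dz": 0.015, "rx": 0, "ry": 0, "rz": 0, "claw": 1},
    {"dx": 0, "dy": 0, "dz": 0.01, "rx": 0, "ry": 0, "rz": 0, "claw": 1},
    {"dx": 0, "dy": 0, "dz": 0, "rx": 0, "ry": 0, "rz": 0, "claw": 1},
    {"dx": 0, "dy": 0, "dz": 0, "rx": 0, "ry": 0, "rz": 0, "claw": 1},
  ],
)

```text
time_s: 11.0
ee_pos: [0.5205, 0.182, 0.1213]
eef_rot: [-3.14, 0.0, 2.78]
force: [-1.5, -6.0, -2.6]
grip_width: 0.0546
grip_force: 59.8
```

Request:
step_arm(
  plan=[
    {"dx": 0, "dy": -0.015, "dz": 0.01, "rx": 0, "ry": 0, "rz": 0, "claw": 1},
    {"dx": 0, "dy": 0, "dz": 0.01, "rx": 0, "ry": 0, "rz": 0, "claw": 1},
    {"dx": 0, "dy": 0, "dz": 0, "rx": 0, "ry": 0, "rz": 0, "claw": 1},
    {"dx": 0, "dy": 0, "dz": 0, "rx": 0, "ry": 0, "rz": 0, "claw": 1},
  ],
)

```text
time_s: 11.4
ee_pos: [0.5208, 0.1816, 0.121]
eef_rot: [3.139, 0.003, 2.781]
force: [-4.6, -0.4, 10.2]
grip_width: 0.0546
grip_force: 59.9
```

Firm contact at home height. I ease the grip so the lamp can settle in its seats, then open and lift off.

Request:
step_arm(
  plan=[
    {"dx": 0, "dy": 0, "dz": 0, "rx": 0, "ry": 0, "rz": 0, "claw": 1},
    {"dx": 0, "dy": 0, "dz": 0, "rx": 0, "ry": 0, "rz": 0, "claw": 1},
    {"dx": 0, "dy": 0, "dz": 0, "rx": 0, "ry": 0, "rz": 0, "claw": 0},
    {"dx": 0, "dy": 0, "dz": 0, "rx": 0, "ry": 0, "rz": 0, "claw": 0},
    {"dx": 0, "dy": 0, "dz": 0, "rx": 0, "ry": 0, "rz": 0, "claw": 0},
    {"dx": 0, "dy": 0, "dz": 0, "rx": 0, "ry": 0, "rz": 0, "claw": 0},
  ],
  grip_force=8,
)

```text
time_s: 12.0
ee_pos: [0.5201, 0.1812, 0.119]
eef_rot: [3.141, 0.0, 2.781]
force: [0.1, -0.6, -0.3]
grip_width: 0.0842
grip_force: 0.0
```

Request:
step_arm(
  plan=[
    {"dx": 0, "dy": 0, "dz": -0.1, "rx": 0, "ry": 0, "rz": 0, "claw": 0},
    {"dx": 0, "dy": 0, "dz": -0.3, "rx": 0, "ry": 0, "rz": 0, "claw": 0},
    {"dx": 0, "dy": 0, "dz": -0.4, "rx": 0, "ry": 0, "rz": 0, "claw": 0},
    {"dx": 0, "dy": 0, "dz": -0.4, "rx": 0, "ry": 0, "rz": 0, "claw": 0},
    {"dx": 0.3, "dy": -0.4, "dz": 0, "rx": 0, "ry": 0, "rz": 0, "claw": 0},
    {"dx": 0.3, "dy": -0.4, "dz": 0, "rx": 0, "ry": 0, "rz": 0, "claw": 0},
    {"dx": 0.3, "dy": -0.4, "dz": 0, "rx": 0, "ry": 0, "rz": 0, "claw": 0},
    {"dx": 0.2, "dy": -0.4, "dz": 0, "rx": 0, "ry": 0, "rz": 0, "claw": 0},
    {"dx": 0, "dy": -0.4, "dz": 0, "rx": 0, "ry": 0, "rz": 0, "claw": 0},
    {"dx": 0, "dy": -0.4, "dz": 0, "rx": 0, "ry": 0, "rz": 0, "claw": 0},
  ],
)

```text
time_s: 13.0
ee_pos: [0.3312, -0.0053, 0.2399]
eef_rot: [3.141, 0.002, 2.782]
force: [1.3, -1.1, 0.3]
grip_width: 0.0938
grip_force: 0.0
```

```bash
python3 - <<'E'
from pf import *
o=telemetry.get_obs(); print(o['time_s'],o['ee_pos'],o['force'],o['grip_width'])
h=np.array([.5223,.1860]); y=-.3614; zf=.068
ims=[]
for n,sz in(('top',(32,33)),('side',(32,33))):
    c=viewer.camera(n); W=cloud(c)
    q=(W[...,:2]-h)@R2(y); z=W[...,2]-zf
    m=(abs(z-.0125)<.012)&(q[...,0]>.04)&(q[...,0]<.1)&(q[...,1]>-.06)&(q[...,1]<.03)
    if n=='side': m&=z>.008
    Q=q[m]*1e3; A=np.c_[Q-[60,-19],np.ones(len(Q))]; k=np.linalg.lstsq(A,z[m]*1e3,rcond=None)[0]
    print(n,len(Q),k.round(3),Q.mean(0).round(1))
    l=(z>.07)&(np.linalg.norm(q,axis=-1)<.04); print('lens',(q[l].mean(0)*1e3).round(1),(np.median(z[l])*1e3).round(1))
    e=cv2.resize(c['img'][...,::-1],None,fx=6,fy=6,interpolation=cv2.INTER_CUBIC)
    cv2.polylines(e,[np.round((proj(c,at(PL@R2(y).T+h,zf+.0125))+.5)*6).astype(np.int32)],True,(0,0,255),1)
    u,v=proj(c,[[h[0],h[1],.1]])[0].astype(int); ims.append(e[(v-32)*6:(v+33)*6,(u-32)*6:(u+33)*6])
    st=[(i,.05,.95) for i in range(8)] if n=='top' else [(0,.02,.98),(1,.1,.9)]
    r,f=fitp(c,[*h,y],zf+.0125,st); print('fit',(R2(y).T@(r[:2]-h)*1e3).round(1),round(r[2]-y,3))
cv2.imwrite('pics/fin.png',np.hstack(ims))
E
```

```text
13.0 [ 0.33124658 -0.00532939  0.23989781] [ 1.29718683 -1.05444348  0.34226141] 0.09380998452202866
top 211 [5.0000e-03 4.3000e-02 1.2691e+01] [ 61.  -19.8]
lens [ 0.  -2.2] 78.9
fit [ 0.5 -0.4] 0.002
side 57 [-7.0000e-03 -4.0000e-02  1.0961e+01] [ 60.5 -24.6]
lens [  0.6 -14.9] 76.6
fit [-2.  -8.5] -0.003
```

View pics/fin.png

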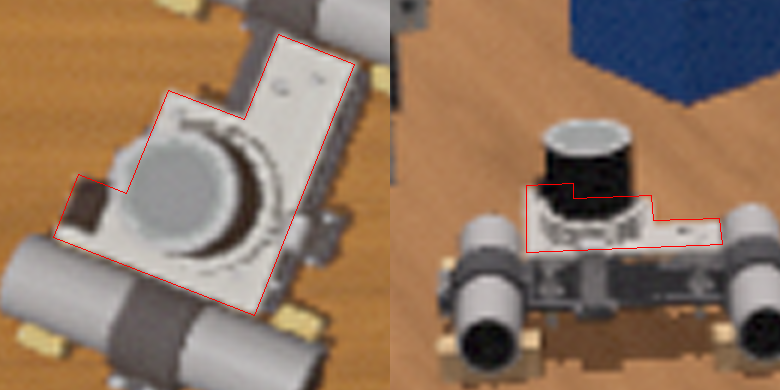

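The lamp sits on the home outline: the top fit is within 0.5 mm and 0.002 rad, and the plate height is 12.7 mm against 12.5 mm expected. The catch pull was felt (-10.9 N) and the gripper is clear, so I hand in.

```bash
python3 -c "
from station import hand_in
print(hand_in())"
```

```text
the job is handed in; nothing more can be done
None
```

The matching headlamp is on the bracket, within about 0.5 mm and 0.002 rad of home in the top view, with both catches felt pulling it down; I let go at about 12 s and handed the job in, which returned no verdict.

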